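# Close the draught shield and tare the jar hands-free

### The job

An empty jar stands on the balance, ready to be tared. With the fingertips push the glass top cover of the draught shield gently forward until it is fully shut, then tare hands-free: point at the window of the tare pod (the blue-ringed one) from above, fingertips 2 to 4 cm over it without touching, keep still there for two seconds, and draw the hand at least 15 cm away. Grasp nothing, do not let the hand come close over the orange-ringed print pod, and leave the jar, both pods and everything else on the bench where they are.

Things in the scene. Friction and masses are not known exactly. Their poses are not given: they have to be found in the camera images.
- balance: White balance fixed to the bench, 340 deep (x), 210 wide (y); origin: centre of the underside. Own -x faces the operator (robot), z up. Low sloped panel with display from x = -170 to -65; base 70 high; on it a glass draught shield, 176 wide, x = -65 to 110, rim 235 above the bench, and a white column as high, x = 110 to 170. On the shield slides the glass top cover. Never load it over 40 N
- cover (a joint): Opening of the top cover in m: 0 = fully shut against a hard stop, its front edge over the shield's front glass; grows as it slides back along the balance's +x, at most 0.125. Starts 0.05 to 0.10 open. Slides with about 1.5 N friction, has no spring, stays where it is left. Shut: under 5 mm open
- cover_grip (a point): Middle of the top rear edge of the black wedge grip (80 wide in y) on the cover; moves with it, axes as the balance's. The wedge's upright rear face looks to +x and rises 18 from the flat glass behind it (free for 115); its front slopes down to -x. Hook closed fingertips down behind that face and push to -x. With the cover shut: 22.5 in front (-x) of the balance's origin, 260 above the bench
- tare_pod: Hands-free tare sensor with the BLUE ring: grey round pod, 68 diameter, 30 high, loose on the bench (180 g), on one side of the balance; origin at the centre of its underside. Only to be pointed at, not touched or moved (8 mm at most)
- tare_window (a point): Centre of the black round sensor window (34 diameter) on top of the blue-ringed tare pod, 30 above the bench; z up. The sensor sees fingertips within about 25 to the side of this point and from about 8 to 50 above it, and needs them there for 1.5 s without a break
- print_pod: The same pod with an ORANGE ring (it starts the receipt printer), on the other side of the balance; origin at the centre of its underside. Must be left alone and not moved (8 mm at most)
- print_window (a point): Centre of the black window on top of the orange-ringed print pod, 30 above the bench. It goes off if the hand comes within 35 to the side of this point with the fingertips less than about 60 above it
- jar_on_pan: Black open jar, 50 diameter, 62 high, loose on the round steel pan inside the draught shield; origin at the centre of its underside, 84 above the bench. Bystander, not to be touched
- jar_empty: Black open jar, 50 diameter, 62 high, loose on the bench to the left rear; origin at the centre of its underside. Bystander
- jar_capped: Black jar with its lid on, 51 diameter, 66 high, loose on the bench, near left; origin at the centre of its underside. Bystander
- cup: White paper cup, 82 diameter at the rim, 95 high, loose on the bench to the right rear; origin at the centre of its underside. Bystander
- snips: Trimming snips with blue handles, 165 long, 14 thick, lying loose on the bench, near right, about across the robot's view; origin at the pivot, on the bench, +x to the blade tips. Bystander
- check_weight: Brass check weight with a knob, 32 diameter, 48 high, 200 g, loose on the bench, right of the snips; origin at the centre of its underside. Bystander

How it is judged:
By the outcome, as a careful person would: the job done as asked, in the order asked, and still so for the second after the job is handed in, with the robot touching nothing.
It also fails if it takes over 58 s, if anything falls off the work surface, if the arm or the gripper's body presses on something with over 40 N, if the wrist force passes 120 N, or if a joint passes its speed limit or range.

### The arm

A 6-joint arm with a two-finger parallel gripper is mounted at the origin on the work surface. World frame = base frame: x ahead of the robot, y to its left, z up, the work surface at z = 0. Lengths are in m, angles in rad, forces in N, time in s.
With the tool pointing down it reaches from about 0.3 to 0.75 m from the base axis. Payload 8.5 kg.
Tool frame: the origin (TCP) lies midway between the tips of the shut fingers; the grasp point (between the pads) lies 19 mm behind it; z points along the fingers, y is the line along which they close (so a half turn about z gives the same grasp; the last joint's range is limited). The gripper opens to 85 mm and grips with 20 to 120 N. Pads are 22 mm wide; open, the fingers measure 114 mm over their backs; the gripper's body (76 mm by 85 mm) begins 54 mm behind the grasp point. The pads swing forward as they close: fully open they stand 13 mm farther back than shut.
Start: joints at [-0.215, 0.381, 1.297, -0, 1.464, -0.215], TCP at [0.55, 0, 0.231] pointing down, gripper open.
Joint ranges: [-3.11, 3.11], [-0.89, 2.33], [0.22, 2.48], [-1.42, 4.56], [0.17, 2.85], [-2.88, 2.88]. Speed limits (rad/s): [2.39, 2.39, 3.14, 3.14, 3.14, 3.14].

### API

Orientations are given as a unit quaternion [x, y, z, w].
In Python, from cell import manip, vision gives the robot as it stands.
- The arm moves only by the tool send_rows, never from a script. Its argument "motion" is a list of rows, each an object of numbers: "rx", "ry", "rz": the turn, a rotation vector about the tool's x, y, z scaled (see below); "tx", "ty", "tz": the shift along the tool's x, y, z scaled (see below); "claw": the opening, from -1 (shut) to 1 (fully open). In form: [{"rx": .., "ry": .., "rz": .., "tx": .., "ty": .., "tz": .., "claw": ..}, ...]. A call has 1 to 20 rows; each row shifts and turns the commanded pose from where the row before left it, along the tool's axes as they then stand; what a row does not reach is not made up. The controller multiplies each number of a shift by 0.02 m and each number of a turn by 0.12 rad. A row lasts 1/10 s, in which the tool goes at most 50 mm and 8.59 degrees, less where a joint would pass 70% of its speed; a pose out of reach is approached as far as the arm can. A call with a number of a shift or a turn outside -1 to 1 is refused whole. A call with a gripper value outside its range is refused whole. The fingers move at their own pace and stop on an object; the grip force is fixed at half the most. Time passes only in rows, so rows that do not move let the fingers close. It gives the time, the measured TCP pose, the force, the opening and the grip force at its end, in the units of the state.
- manip.get_state(): the state, without advancing time (a new reading comes with each control period).
- vision.read_camera(name): name is "scene" or "side" or "wrist"; returns a dict with "pixels" (384x512x3 uint8, red, green, blue), "depth" (384x512 float32, m along the optical axis (not along the pixel's ray), 0 where there is no reading), "fx", "fy", "cx", "cy" (pixels), "cam_to_world" (4x4, takes a point from camera to world coordinates). Camera axes: x right, y down, z forward; pixel columns grow to the right and rows downward; lengths in m; the calibration is good to about 2 mm. The wrist camera is an equidistant fisheye: a pixel r from the principal point sees the ray r / f radians off the axis. A picture is of the moment at which its call begins.
- manip.close_job(): hands the job in; it is judged then, once.
The state is a dict: "clock": time; "qpos": joint angles; "qvel": joint speeds; "joint_efforts": joint torques, N m; "ee_pos": TCP position; "eef_rot": TCP orientation; "contact_force": force on the tool from outside, world axes, zero at the start; "moment": the same for the moment, N m; "grip_width": finger opening in m; "finger_force": force on a finger pad.
Only numpy, scipy, OpenCV 4.12 (cv2) and the standard library are available. Lean on these libraries where they do the work, as an engineer would, in place of code of your own. Each camera call takes 0.05 s, during which the arm holds its last target. There are 200 camera calls.

## Working session

There is one attempt and no reset: what is moved stays moved. The work goes in short steps, Python scripts to look and compute and a tool call to move; the robot and the scene stay as the last step left them, time stands still between calls to the robot, and variables do not carry over. Pictures are saved under pics/ and viewed, at most 10 in all, crops included, and the job is handed in when it is done.

Besides the shell and the picture viewer there is one more tool, called after ">>>" as a command line: name --argument value ..., lists and objects as JSON in quotes. send_rows: Moves the arm, as the interface text tells. Its arguments: {"type":"object","properties":{"motion":{"type":"array"}},"required":["motion"]}

```bash
mkdir -p pics; cat > h.py <<'E'
import numpy as np, cv2
from cell import manip, vision
def grab(n,tag):
    c=vision.read_camera(n); cv2.imwrite(f'pics/{tag}.png',c['pixels'][:,:,::-1]); np.savez(f'{tag}.npz',**c); return c
def pt(c,u,v):
    d=float(c['depth'][int(v),int(u)]); 
    return (c['cam_to_world']@[(u-c['cx'])/c['fx']*d,(v-c['cy'])/c['fy']*d,d,1])[:3]
def ray(c,u,v,z):
    r=c['cam_to_world'][:3,:3]@[(u-c['cx'])/c['fx'],(v-c['cy'])/c['fy'],1]; o=c['cam_to_world'][:3,3]
    return o+r*(z-o[2])/r[2]
E
python3 - <<'E'
from h import *
a=grab('scene','s1');b=grab('side','d1')
for c in(a,b): print(c['cam_to_world'].round(3),c['fx'],c['cx'],c['cy'])
s=manip.get_state();print(s['clock'],s['ee_pos'],s['eef_rot'])
E
```

```text
[[-0.373  0.628 -0.683  1.078]
 [ 0.928  0.245 -0.282  0.256]
 [-0.01  -0.739 -0.674  0.749]
 [ 0.     0.     0.     1.   ]] 349.56548192634034 254.04450135164092 191.77509141567853
[[ 0.744 -0.481  0.464 -0.01 ]
 [-0.668 -0.539  0.513 -0.523]
 [ 0.004 -0.691 -0.722  0.917]
 [ 0.     0.     0.     1.   ]] 404.83974143724225 254.22789065537282 187.1439814034113
0.1 [5.49740611e-01 5.72768980e-05 2.30798182e-01] [ 7.07108642e-01  7.07104638e-01 -3.45131777e-04 -5.29326560e-04]
```

View pics/s1.png

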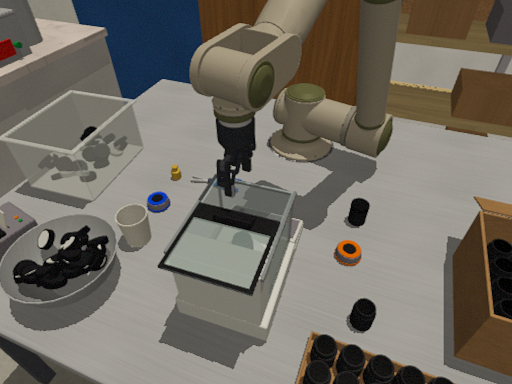

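View pics/d1.png

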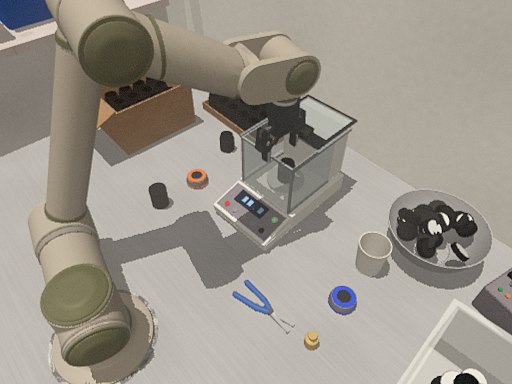

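The scene view shows the cover on the shield, with its black front bar from about (195,207) to (278,235). The blue pod is at (158,201) and the orange pod at (348,251). The side view shows blue at (343,298) and orange at (197,178). Next I'll measure the rings and zoom in on the cover.

```bash
python3 - <<'E'
from h import *
for t in('s1','d1'):
    c=dict(np.load(t+'.npz')); h=cv2.cvtColor(c['pixels'],cv2.COLOR_RGB2HSV)
    for n,lo,hi in(('blue',(110,180,100),(125,255,255)),('orange',(6,170,150),(16,255,255))):
        m=cv2.inRange(h,lo,hi); k,l,s,ce=cv2.connectedComponentsWithStats(m)
        for i in range(1,k):
            if 60<s[i,4]<1500:
                p=c['pixels'];pts=np.argwhere(l==i)[:,::-1].astype(np.float32);e=cv2.fitEllipse(cv2.convexHull(pts))
                print(t,n,s[i],np.round(e[0],1),ray(c,*e[0],.03).round(4),pt(c,pts[0][0],pts[0][1]).round(3))
c=dict(np.load('s1.npz'));im=c['pixels'][170:330,150:310,::-1]
cv2.imwrite('pics/s1c.png',cv2.resize(im,None,fx=3.7,fy=3.7,interpolation=2))
E
```

```text
s1 blue [148 192  19  13 123] [156.8 198. ] [ 0.4804 -0.3074  0.03  ] [ 0.456 -0.323  0.028]
s1 orange [338 240  23  18 202] [348.9 248.6] [0.4615 0.2645 0.03  ] [0.437 0.249 0.03 ]
```

View pics/s1c.png

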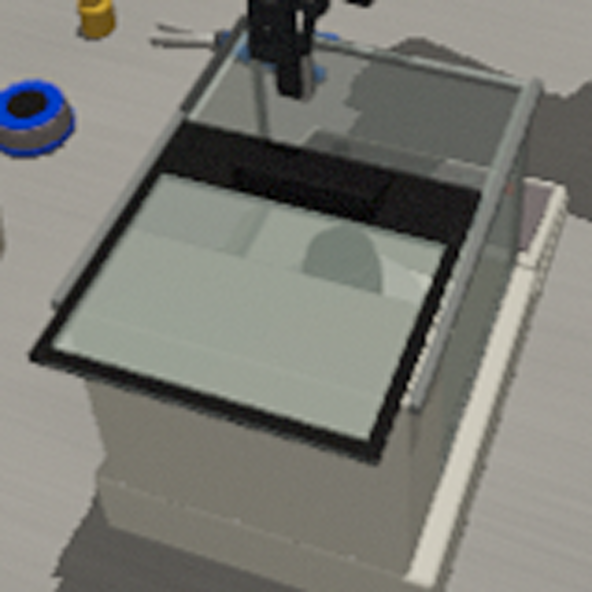

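The zoomed view shows the cover's corners: rear left (159,266), rear right (252,294), front (200,204) and (281,221). The wedge is in the black band near (234,222). The fingers are about over the shield's front rim. I'll compute the geometry.

```bash
python3 - <<'E'
from h import *
c=dict(np.load('s1.npz'))
f=lambda x,y:(150+x/3.7,170+y/3.7)
for n,x,y,z in(('RL',33,355,.242),('RR',377,460,.242),('FL',185,125,.242),('FR',485,190,.242),('rimL',245,25,.235),('rimR',540,85,.235),('gL',235,165,.26),('gR',390,190,.26),('bL',235,188,.242),('bR',375,220,.242)):
    u,v=f(x,y);print(n,ray(c,u,v,z).round(4),pt(c,round(u),round(v)).round(3))
for u in (225,234,243):
    for v in range(208,234,2): print(u,v,pt(c,u,v).round(3),c['pixels'][v,u])
d=dict(np.load('d1.npz'))
print('blue',ray(d,343.5,295.5,.03),ray(d,344,297,.03),'or',ray(d,197,177,.03))
im=c['pixels'][195:245,180:300,::-1].astype(float)
cv2.imwrite('pics/s1e.png',cv2.resize(np.clip(im*4,0,255).astype('uint8'),None,fx=6,fy=6,interpolation=2))
E
```

```text
RL [ 0.803 -0.04   0.242] [ 0.803 -0.04   0.242]
RR [0.7948 0.1327 0.242 ] [0.795 0.133 0.243]
FL [ 0.6385 -0.0476  0.242 ] [ 0.641 -0.046  0.244]
FR [0.6242 0.1252 0.242 ] [0.616 0.123 0.234]
rimL [ 0.5402 -0.0596  0.235 ] [ 0.542 -0.059  0.236]
rimR [0.5267 0.1267 0.235 ] [0.534 0.128 0.242]
gL [0.6712 0.0021 0.26  ] [0.671 0.003 0.259]
gR [0.6581 0.0844 0.26  ] [0.643 0.077 0.243]
bL [6.715e-01 5.000e-04 2.420e-01] [0.672 0.002 0.243]
bR [0.6652 0.0787 0.242 ] [0.665 0.078 0.243]
225 208 [0.631 0.007 0.243] [76 78 73]
225 210 [0.642 0.012 0.249] [11  9  8]
225 212 [0.651 0.017 0.253] [21 18 23]
225 214 [0.657 0.019 0.254] [26 24 24]
225 216 [0.667 0.025 0.261] [29 26 25]
225 218 [0.669 0.026 0.258] [26 22 20]
225 220 [0.67  0.025 0.252] [16 12 13]
225 222 [0.669 0.025 0.246] [10 12  9]
225 224 [0.672 0.026 0.243] [28 30 31]
225 226 [0.676 0.028 0.243] [135 142 131]
225 228 [0.682 0.031 0.244] [151 158 147]
225 230 [0.685 0.032 0.243] [153 160 149]
225 232 [0.69  0.035 0.243] [154 160 150]
234 208 [ 0.537 -0.021  0.145] [81 85 80]
234 210 [0.63  0.026 0.243] [56 55 55]
234 212 [0.6
[... 354 characters left out ...]
79 0.048 0.243] [153 160 147]
234 232 [0.684 0.051 0.243] [152 160 148]
243 208 [0.538 0.003 0.154] [75 79 73]
243 210 [0.536 0.002 0.145] [66 69 65]
243 212 [0.629 0.046 0.243] [59 61 55]
243 214 [0.637 0.049 0.246] [24 22 24]
243 216 [0.646 0.053 0.251] [19 18 18]
243 218 [0.654 0.057 0.255] [23 19 21]
243 220 [0.664 0.062 0.261] [32 28 26]
243 222 [0.668 0.063 0.259] [17 18 17]
243 224 [0.668 0.063 0.254] [20 18 21]
243 226 [0.667 0.062 0.247] [6 5 5]
243 228 [0.669 0.063 0.244] [10 11  7]
243 230 [0.673 0.064 0.242] [115 125 115]
243 232 [0.677 0.066 0.242] [116 126 117]
blue [ 0.47929762 -0.30654341  0.03      ] [ 0.47708128 -0.3099073   0.03      ] or [0.45688752 0.25762159 0.03      ]
```

View pics/s1e.png

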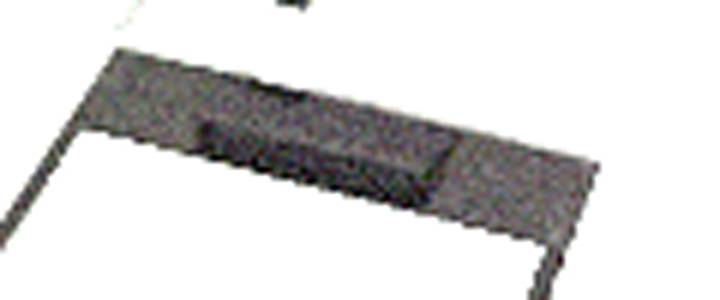

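The depth readings agree with the sizes given. The grip's rear face is at about x=0.6685, y centre 0.041 and top z=0.26, with a yaw of about 0.05 and an opening of about 0.093. I'll go up, shut the fingers and move behind the grip.

>>> send_rows --motion '[{"rx": 0,"ry": 0,"rz": 0,"tx": 0,"ty": 0,"tz": -1,"claw": 1},{"rx": 0,"ry": 0,"rz": 0,"tx": 0,"ty": 0,"tz": -1,"claw": 1},{"rx": 0,"ry": 0,"rz": 0,"tx": 0,"ty": 0,"tz": -1,"claw": -1},{"rx": 0,"ry": 0,"rz": 0,"tx": 0,"ty": 0,"tz": -1,"claw": -1},{"rx": 0,"ry": 0,"rz": -0.42,"tx": 0,"ty": 0,"tz": -0.5,"claw": -1},{"rx": 0,"ry": 0,"rz": 0,"tx": 0.2,"ty": 1,"tz": 0,"claw": -1},{"rx": 0,"ry": 0,"rz": 0,"tx": 0.2,"ty": 1,"tz": 0,"claw": -1},{"rx": 0,"ry": 0,"rz": 0,"tx": 0.2,"ty": 1,"tz": 0,"claw": -1},{"rx": 0,"ry": 0,"rz": 0,"tx": 0.2,"ty": 1,"tz": 0,"claw": -1},{"rx": 0,"ry": 0,"rz": 0,"tx": 0.2,"ty": 1,"tz": 0,"claw": -1},{"rx": 0,"ry": 0,"rz": 0,"tx": 0.2,"ty": 1,"tz": 0,"claw": -1},{"rx": 0,"ry": 0,"rz": 0,"tx": 0.2,"ty": 1,"tz": 0,"claw": -1},{"rx": 0,"ry": 0,"rz": 0,"tx": 0.3,"ty": 1,"tz": 0,"claw": -1},{"rx": 0,"ry": 0,"rz": 0,"tx": 0,"ty": 0,"tz": 0,"claw": -1},{"rx": 0,"ry": 0,"rz": 0,"tx": 0,"ty": 0,"tz": 0,"claw": -1}]'

```text
clock: 1.6
ee_pos: [0.708, 0.042, 0.3204]
eef_rot: [0.689, 0.725, -0.001, -0.001]
contact_force: [-0.8, -0.2, -0.0]
grip_width: -0.0
finger_force: 0.0
```

```bash
python3 - <<'E'
from h import *
c=grab('scene','s2');w=grab('wrist','w2')
m=cv2.resize(c['pixels'][100:330,100:350,::-1],None,fx=2,fy=2);n=cv2.resize(w['pixels'][:,:,::-1],None,fx=.55,fy=.55)
o=np.zeros((460,790,3),'uint8');o[:,:500]=m;o[:n.shape[0],500:500+n.shape[1]]=n
cv2.imwrite('pics/c2.png',o)
s=manip.get_state();print(s['ee_pos'],s['eef_rot'],s['grip_width'],s['contact_force'],pt(c,234,222))
E
```

```text
[0.70756019 0.04181966 0.32155651] [ 6.89132612e-01  7.24635244e-01 -7.62378058e-05 -4.38047999e-06] -0.00014067472383143544 [-0.46968796 -0.47091913  0.05398524] [0.66859663 0.04417349 0.25290561]
```

View pics/c2.png

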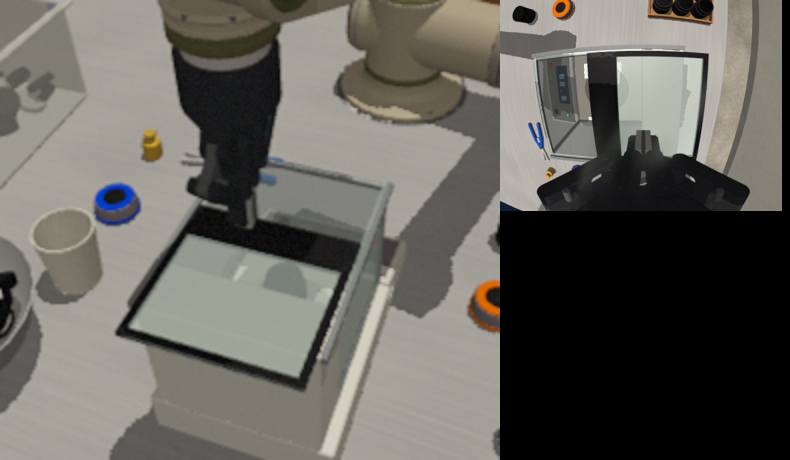

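The shut fingers hang behind the wedge, near (245,215) in the picture, with free glass below them. I'll go down to about 7 mm over the glass.

>>> send_rows --motion '[{"tz": 0.8,"tx": 0,"ty": 0,"rx": 0,"ry": 0,"rz": 0,"claw": -1},{"tz": 0.8,"tx": 0,"ty": 0,"rx": 0,"ry": 0,"rz": 0,"claw": -1},{"tz": 0.8,"tx": 0,"ty": 0,"rx": 0,"ry": 0,"rz": 0,"claw": -1},{"tz": 0.6,"tx": 0,"ty": 0,"rx": 0,"ry": 0,"rz": 0,"claw": -1},{"tz": 0.3,"tx": 0,"ty": 0,"rx": 0,"ry": 0,"rz": 0,"claw": -1},{"tz": 0.3,"tx": 0,"ty": 0,"rx": 0,"ry": 0,"rz": 0,"claw": -1},{"tz": 0,"tx": 0,"ty": 0,"rx": 0,"ry": 0,"rz": 0,"claw": -1}]'

```text
clock: 2.4
ee_pos: [0.7078, 0.0419, 0.2492]
eef_rot: [0.689, 0.725, -0.0, -0.0]
contact_force: [-0.4, -0.0, 0.3]
grip_width: 0.0003
finger_force: 0.0
```

>>> send_rows --motion '[{"tz": 0,"tx": 0,"ty": -0.3,"rx": 0,"ry": 0,"rz": 0,"claw": -1},{"tz": 0,"tx": 0,"ty": -0.3,"rx": 0,"ry": 0,"rz": 0,"claw": -1},{"tz": 0,"tx": 0,"ty": -0.3,"rx": 0,"ry": 0,"rz": 0,"claw": -1},{"tz": 0,"tx": 0,"ty": -0.3,"rx": 0,"ry": 0,"rz": 0,"claw": -1},{"tz": 0,"tx": 0,"ty": -0.3,"rx": 0,"ry": 0,"rz": 0,"claw": -1},{"tz": 0,"tx": 0,"ty": -0.3,"rx": 0,"ry": 0,"rz": 0,"claw": -1},{"tz": 0,"tx": 0,"ty": -0.3,"rx": 0,"ry": 0,"rz": 0,"claw": -1}]'

```text
clock: 3.1
ee_pos: [0.6658, 0.0399, 0.2496]
eef_rot: [0.689, 0.725, 0.0, 0.0]
contact_force: [1.9, 0.5, 1.4]
grip_width: 0.0001
finger_force: 1.1
```

>>> send_rows --motion '[{"tz": 0,"tx": 0,"ty": -0.3,"rx": 0,"ry": 0,"rz": 0,"claw": -1},{"tz": 0,"tx": 0,"ty": -0.3,"rx": 0,"ry": 0,"rz": 0,"claw": -1},{"tz": 0,"tx": 0,"ty": -0.3,"rx": 0,"ry": 0,"rz": 0,"claw": -1},{"tz": 0,"tx": 0,"ty": -0.3,"rx": 0,"ry": 0,"rz": 0,"claw": -1},{"tz": 0,"tx": 0,"ty": -0.3,"rx": 0,"ry": 0,"rz": 0,"claw": -1},{"tz": 0,"tx": 0,"ty": -0.3,"rx": 0,"ry": 0,"rz": 0,"claw": -1},{"tz": 0,"tx": 0,"ty": -0.3,"rx": 0,"ry": 0,"rz": 0,"claw": -1},{"tz": 0,"tx": 0,"ty": -0.3,"rx": 0,"ry": 0,"rz": 0,"claw": -1},{"tz": 0,"tx": 0,"ty": -0.3,"rx": 0,"ry": 0,"rz": 0,"claw": -1}]'

```text
clock: 4.0
ee_pos: [0.6117, 0.0371, 0.2495]
eef_rot: [0.689, 0.725, 0.0, 0.0]
contact_force: [1.4, 0.2, 4.1]
grip_width: -0.0005
finger_force: 1.6
```

```bash
python3 - <<'E'
from h import *
c=grab('scene','s3')
s=manip.get_state();print(s['ee_pos'],s['contact_force'])
cv2.imwrite('pics/c3.png',cv2.resize(c['pixels'][130:300,140:320,::-1],None,fx=3.5,fy=3.5))
for u,v in((216,232),(220,234)): pass
E
```

```text
[0.61095433 0.03718279 0.24947737] [0.54993633 0.37086414 2.17398008]
```

View pics/c3.png

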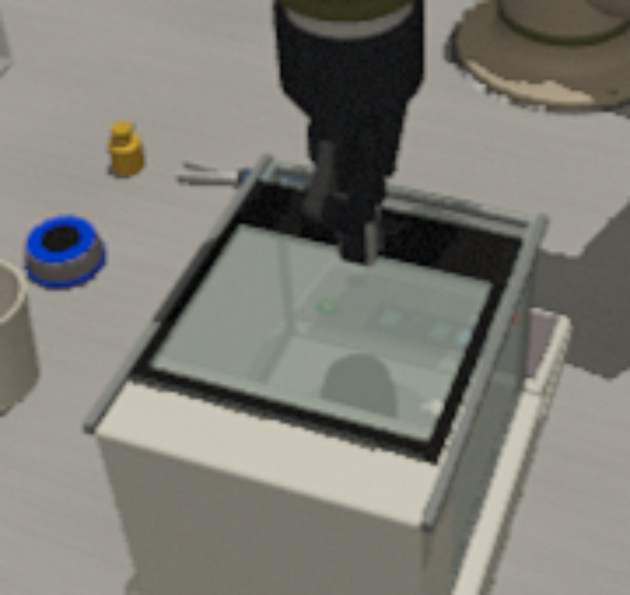

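The cover follows, with only a small gap left at the front rim, from (262,180) to (530,235). I'll slow down for the stop.

>>> send_rows --motion '[{"tz": 0,"tx": 0,"ty": -0.15,"rx": 0,"ry": 0,"rz": 0,"claw": -1},{"tz": 0,"tx": 0,"ty": -0.15,"rx": 0,"ry": 0,"rz": 0,"claw": -1},{"tz": 0,"tx": 0,"ty": -0.15,"rx": 0,"ry": 0,"rz": 0,"claw": -1},{"tz": 0,"tx": 0,"ty": -0.15,"rx": 0,"ry": 0,"rz": 0,"claw": -1}]'

```text
clock: 4.45
ee_pos: [0.6, 0.0366, 0.2493]
eef_rot: [0.689, 0.725, -0.0, -0.0]
contact_force: [1.4, 0.5, 2.3]
grip_width: 0.0002
finger_force: 1.3
```

>>> send_rows --motion '[{"tz": 0,"tx": 0,"ty": -0.1,"rx": 0,"ry": 0,"rz": 0,"claw": -1},{"tz": 0,"tx": 0,"ty": -0.1,"rx": 0,"ry": 0,"rz": 0,"claw": -1}]'

```text
clock: 4.65
ee_pos: [0.5961, 0.0364, 0.2493]
eef_rot: [0.689, 0.725, -0.0, -0.0]
contact_force: [1.5, 0.2, 2.6]
grip_width: 0.0001
finger_force: 1.3
```

>>> send_rows --motion '[{"tz": 0,"tx": 0,"ty": -0.1,"rx": 0,"ry": 0,"rz": 0,"claw": -1}]'

```text
clock: 4.75
ee_pos: [0.5941, 0.0363, 0.2493]
eef_rot: [0.689, 0.725, -0.0, -0.0]
contact_force: [2.6, -0.5, 1.8]
grip_width: 0.0
finger_force: 1.3
```

>>> send_rows --motion '[{"tz": 0,"tx": 0,"ty": -0.1,"rx": 0,"ry": 0,"rz": 0,"claw": -1}]'

```text
clock: 4.85
ee_pos: [0.5921, 0.0362, 0.2493]
eef_rot: [0.689, 0.725, -0.0, 0.0]
contact_force: [0.7, 0.5, 2.9]
grip_width: 0.0002
finger_force: 1.3
```

>>> send_rows --motion '[{"tz": 0,"tx": 0,"ty": -0.08,"rx": 0,"ry": 0,"rz": 0,"claw": -1}]'

```text
clock: 4.95
ee_pos: [0.5904, 0.0361, 0.2493]
eef_rot: [0.689, 0.725, -0.0, -0.0]
contact_force: [2.2, -0.4, 1.9]
grip_width: 0.0001
finger_force: 1.2
```

>>> send_rows --motion '[{"tz": 0,"tx": 0,"ty": -0.07,"rx": 0,"ry": 0,"rz": 0,"claw": -1}]'

```text
clock: 5.05
ee_pos: [0.5891, 0.036, 0.2493]
eef_rot: [0.689, 0.725, -0.0, -0.0]
contact_force: [2.4, 0.1, 2.4]
grip_width: 0.0001
finger_force: 1.2
```

>>> send_rows --motion '[{"tz": 0,"tx": 0,"ty": -0.07,"rx": 0,"ry": 0,"rz": 0,"claw": -1}]'

```text
clock: 5.15
ee_pos: [0.5877, 0.036, 0.2493]
eef_rot: [0.689, 0.725, 0.0, -0.0]
contact_force: [1.5, 0.4, 2.9]
grip_width: 0.0005
finger_force: 1.2
```

>>> send_rows --motion '[{"tz": 0,"tx": 0,"ty": -0.07,"rx": 0,"ry": 0,"rz": 0,"claw": -1}]'

```text
clock: 5.25
ee_pos: [0.5863, 0.0359, 0.2493]
eef_rot: [0.689, 0.725, -0.0, 0.0]
contact_force: [2.7, 0.2, 3.1]
grip_width: 0.0004
finger_force: 1.2
```

```bash
python3 - <<'E'
from h import *
c=grab('scene','s4')
s=manip.get_state();print(s['ee_pos'],s['contact_force'])
# wedge/cover: points near z .255-.262 and flat cover front profile at sides of the fingers
H,W=c['depth'].shape;v,u=np.mgrid[:H,:W];d=c['depth']
P=np.stack([(u-c['cx'])/c['fx']*d,(v-c['cy'])/c['fy']*d,d,np.ones_like(d)],-1)@c['cam_to_world'].T
x,y,z=P[...,0],P[...,1],P[...,2]
for a,b in((.01,.02),(.055,.065),(.065,.072)):
    m=(y>a)&(y<b)&(x>.5)&(x<.62)&(z>.245)&(z<.258);print('face x',np.sort(x[m])[-6:].round(4))
dark=c['pixels'].max(-1)<40
for a,b in((-.035,-.02),(.085,.095),(.1,.115)):
    m=(y>a)&(y<b)&(abs(z-.242)<.005)&(x>.45)&(x<.8)&dark;print('band x',x[m].min().round(4),x[m].max().round(4))
    m=(y>a)&(y<b)&(z>.225)&(x>.45)&(x<.8);print('foremost',x[m].min().round(4))
E
```

```text
[0.58613378 0.03588527 0.24930632] [1.02794276 0.97340991 2.61055916]
face x [0.5736 0.574  0.5741 0.5746 0.5749 0.5757]
face x [0.5717 0.572  0.5721 0.5722 0.5725 0.6153]
face x [0.571  0.5711 0.5711 0.5711 0.5719 0.573 ]
band x 0.5393 0.707
foremost 0.5357
band x 0.5338 0.6997
foremost 0.4504
band x 0.532 0.6991
foremost 0.4503
```

>>> send_rows --motion '[{"tz": 0,"tx": 0,"ty": -0.07,"rx": 0,"ry": 0,"rz": 0,"claw": -1}]'

```text
clock: 5.4
ee_pos: [0.5855, 0.0358, 0.2494]
eef_rot: [0.689, 0.725, 0.001, 0.001]
contact_force: [8.2, 0.9, 0.6]
grip_width: -0.0002
finger_force: 4.0
```

>>> send_rows --motion '[{"tz": 0,"tx": 0,"ty": -0.07,"rx": 0,"ry": 0,"rz": 0,"claw": -1}]'

```text
clock: 5.5
ee_pos: [0.5853, 0.0358, 0.2495]
eef_rot: [0.689, 0.725, 0.002, 0.002]
contact_force: [15.1, 1.7, -0.9]
grip_width: 0.0
finger_force: 6.6
```

>>> send_rows --motion '[{"tz": 0,"tx": 0,"ty": -0.07,"rx": 0,"ry": 0,"rz": 0,"claw": -1}]'

```text
clock: 5.6
ee_pos: [0.5851, 0.0358, 0.2496]
eef_rot: [0.689, 0.725, 0.003, 0.003]
contact_force: [20.6, 2.2, -3.6]
grip_width: 0.0001
finger_force: 9.1
```

The force rose while the position held, so the cover is against its hard stop. I'll back off, lift and go over to the tare pod, staying high.

>>> send_rows --motion '[{"tz": 0,"tx": 0,"ty": 0.3,"rx": 0,"ry": 0,"rz": 0,"claw": -1},{"tz": 0,"tx": 0,"ty": 0.5,"rx": 0,"ry": 0,"rz": 0,"claw": -1},{"tz": -0.5,"tx": 0,"ty": 0,"rx": 0,"ry": 0,"rz": 0,"claw": -1},{"tz": -1,"tx": 0,"ty": 0,"rx": 0,"ry": 0,"rz": 0,"claw": -1},{"tz": -1,"tx": 0,"ty": 0,"rx": 0,"ry": 0,"rz": 0,"claw": -1},{"tz": -1,"tx": 0,"ty": 0,"rx": 0,"ry": 0,"rz": 0,"claw": -1},{"tz": -0.5,"tx": 0,"ty": 0,"rx": 0,"ry": 0,"rz": 0,"claw": -1}]'

```text
clock: 6.3
ee_pos: [0.5979, 0.0365, 0.3315]
eef_rot: [0.689, 0.725, 0.001, 0.001]
contact_force: [-0.1, 0.1, -0.2]
grip_width: 0.0001
finger_force: 0.0
```

>>> send_rows --motion '[{"tz": 0,"tx": -1,"ty": -0.4,"rx": 0,"ry": 0,"rz": 0,"claw": -1},{"tz": 0,"tx": -1,"ty": -0.4,"rx": 0,"ry": 0,"rz": 0,"claw": -1},{"tz": 0,"tx": -1,"ty": -0.4,"rx": 0,"ry": 0,"rz": 0,"claw": -1},{"tz": 0,"tx": -1,"ty": -0.4,"rx": 0,"ry": 0,"rz": 0,"claw": -1},{"tz": 0,"tx": -1,"ty": -0.4,"rx": 0,"ry": 0,"rz": 0,"claw": -1},{"tz": 0,"tx": -1,"ty": -0.4,"rx": 0,"ry": 0,"rz": 0,"claw": -1},{"tz": 0,"tx": -1,"ty": -0.4,"rx": 0,"ry": 0,"rz": 0,"claw": -1},{"tz": 0,"tx": -1,"ty": -0.4,"rx": 0,"ry": 0,"rz": 0,"claw": -1},{"tz": 0,"tx": -1,"ty": -0.4,"rx": 0,"ry": 0,"rz": 0,"claw": -1},{"tz": 0,"tx": -1,"ty": -0.4,"rx": 0,"ry": 0,"rz": 0,"claw": -1},{"tz": 0,"tx": -1,"ty": -0.4,"rx": 0,"ry": 0,"rz": 0,"claw": -1},{"tz": 0,"tx": -1,"ty": -0.4,"rx": 0,"ry": 0,"rz": 0,"claw": -1},{"tz": 0,"tx": -1,"ty": -0.4,"rx": 0,"ry": 0,"rz": 0,"claw": -1},{"tz": 0,"tx": -1,"ty": -0.4,"rx": 0,"ry": 0,"rz": 0,"claw": -1},{"tz": 0,"tx": -1,"ty": -0.4,"rx": 0,"ry": 0,"rz": 0,"claw": -1},{"tz": 0,"tx": -1,"ty": -0.4,"rx": 0,"ry": 0,"rz": 0,"claw": -1},{"tz": 0,"tx": -0.9,"ty": -0.3,"rx": 0,"ry": 0,"rz": 0,"claw": -1},{"tz": 0,"tx": 0,"ty": 0,"rx": 0,"ry": 0,"rz": 0,"claw": -1},{"tz": 0,"tx": 0,"ty": 0,"rx": 0,"ry": 0,"rz": 0,"claw": -1}]'

```text
clock: 8.2
ee_pos: [0.4812, -0.3075, 0.3291]
eef_rot: [0.689, 0.725, 0.0, -0.001]
contact_force: [0.1, 0.5, 0.3]
grip_width: -0.0
finger_force: 0.0
```

```bash
python3 - <<'E'
from h import *
c=grab('scene','s5');d=grab('side','d5')
print(manip.get_state()['ee_pos'])
H,W=c['depth'].shape;v,u=np.mgrid[:H,:W];dd=c['depth']
P=np.stack([(u-c['cx'])/c['fx']*dd,(v-c['cy'])/c['fy']*dd,dd,np.ones_like(dd)],-1)@c['cam_to_world'].T
x,y,z=P[...,0],P[...,1],P[...,2]
for a in(.01,.03,.06):
    m=(y>a)&(y<a+.01)&(x>.5)&(x<.62)&(z>.247)&(z<.258);print('face x',np.sort(x[m])[-6:].round(4))
m=(y<-.25)&(y>-.36)&(x>.42)&(x<.54)&(z>.022)&(z<.036)
print('pod top bbox',x[m].min(),x[m].max(),y[m].min(),y[m].max(),m.sum())
o=np.vstack([cv2.resize(c['pixels'][130:280,100:380,::-1],(560,300)),cv2.resize(d['pixels'][200:350,180:460,::-1],(560,300))])
cv2.imwrite('pics/c5.png',o)
E
```

```text
[ 0.48151924 -0.30696044  0.32936237]
face x [0.5734 0.5736 0.5737 0.5739 0.5744 0.5748]
face x [0.572  0.5721 0.5723 0.5727 0.5728 0.5733]
face x [0.5713 0.5714 0.5717 0.5718 0.572  0.5722]
pod top bbox 0.4484170580519775 0.5107081710548368 -0.33568856863280927 -0.27586105890567414 263
```

View pics/c5.png

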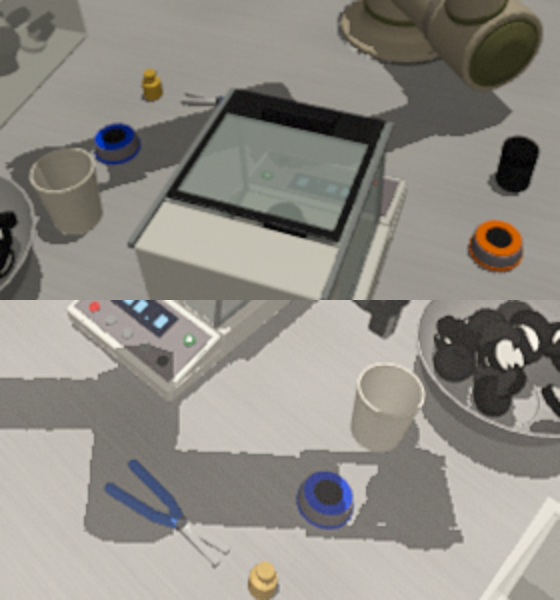

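The cover is shut. The pod is at (0.4795, -0.306), within 3 mm of a point straight below the tool. I'll go down to 3 cm over the window, keep still for over two seconds and draw back up.

>>> send_rows --motion '[{"tz": 1,"claw": -1,"tx": 0,"ty": -0.1,"rx": 0,"ry": 0,"rz": 0},{"tz": 1,"claw": -1,"tx": 0,"ty": 0,"rx": 0,"ry": 0,"rz": 0},{"tz": 1,"claw": -1,"tx": 0,"ty": 0,"rx": 0,"ry": 0,"rz": 0},{"tz": 1,"claw": -1,"tx": 0,"ty": 0,"rx": 0,"ry": 0,"rz": 0},{"tz": 1,"claw": -1,"tx": 0,"ty": 0,"rx": 0,"ry": 0,"rz": 0},{"tz": 1,"claw": -1,"tx": 0,"ty": 0,"rx": 0,"ry": 0,"rz": 0},{"tz": 1,"claw": -1,"tx": 0,"ty": 0,"rx": 0,"ry": 0,"rz": 0},{"tz": 1,"claw": -1,"tx": 0,"ty": 0,"rx": 0,"ry": 0,"rz": 0},{"tz": 1,"claw": -1,"tx": 0,"ty": 0,"rx": 0,"ry": 0,"rz": 0},{"tz": 1,"claw": -1,"tx": 0,"ty": 0,"rx": 0,"ry": 0,"rz": 0},{"tz": 1,"claw": -1,"tx": 0,"ty": 0,"rx": 0,"ry": 0,"rz": 0},{"tz": 0.8,"claw": -1,"tx": 0,"ty": 0,"rx": 0,"ry": 0,"rz": 0},{"tz": 0.6,"claw": -1,"tx": 0,"ty": 0,"rx": 0,"ry": 0,"rz": 0},{"tz": 0.6,"claw": -1,"tx": 0,"ty": 0,"rx": 0,"ry": 0,"rz": 0},{"tz": 0.45,"claw": -1,"tx": 0,"ty": 0,"rx": 0,"ry": 0,"rz": 0},{"tz": 0,"claw": -1,"tx": 0,"ty": 0,"rx": 0,"ry": 0,"rz": 0},{"tz": 0,"claw": -1,"tx": 0,"ty": 0,"rx": 0,"ry": 0,"rz": 0},{"tz": 0,"claw": -1,"tx": 0,"ty": 0,"rx": 0,"ry": 0,"rz": 0}]'

```text
clock: 10.1
ee_pos: [0.4797, -0.3082, 0.0609]
eef_rot: [0.689, 0.725, -0.0, 0.001]
contact_force: [-0.2, -0.2, 0.5]
grip_width: -0.0004
finger_force: 0.0
```

>>> send_rows --motion '[{"tz": 0,"claw": -1,"tx": 0,"ty": 0,"rx": 0,"ry": 0,"rz": 0},{"tz": 0,"claw": -1,"tx": 0,"ty": 0,"rx": 0,"ry": 0,"rz": 0},{"tz": 0,"claw": -1,"tx": 0,"ty": 0,"rx": 0,"ry": 0,"rz": 0},{"tz": 0,"claw": -1,"tx": 0,"ty": 0,"rx": 0,"ry": 0,"rz": 0},{"tz": 0,"claw": -1,"tx": 0,"ty": 0,"rx": 0,"ry": 0,"rz": 0},{"tz": 0,"claw": -1,"tx": 0,"ty": 0,"rx": 0,"ry": 0,"rz": 0},{"tz": 0,"claw": -1,"tx": 0,"ty": 0,"rx": 0,"ry": 0,"rz": 0},{"tz": 0,"claw": -1,"tx": 0,"ty": 0,"rx": 0,"ry": 0,"rz": 0},{"tz": 0,"claw": -1,"tx": 0,"ty": 0,"rx": 0,"ry": 0,"rz": 0},{"tz": 0,"claw": -1,"tx": 0,"ty": 0,"rx": 0,"ry": 0,"rz": 0},{"tz": 0,"claw": -1,"tx": 0,"ty": 0,"rx": 0,"ry": 0,"rz": 0},{"tz": 0,"claw": -1,"tx": 0,"ty": 0,"rx": 0,"ry": 0,"rz": 0},{"tz": 0,"claw": -1,"tx": 0,"ty": 0,"rx": 0,"ry": 0,"rz": 0},{"tz": 0,"claw": -1,"tx": 0,"ty": 0,"rx": 0,"ry": 0,"rz": 0},{"tz": 0,"claw": -1,"tx": 0,"ty": 0,"rx": 0,"ry": 0,"rz": 0},{"tz": 0,"claw": -1,"tx": 0,"ty": 0,"rx": 0,"ry": 0,"rz": 0},{"tz": 0,"claw": -1,"tx": 0,"ty": 0,"rx": 0,"ry": 0,"rz": 0},{"tz": 0,"claw": -1,"tx": 0,"ty": 0,"rx": 0,"ry": 0,"rz": 0},{"tz": 0,"claw": -1,"tx": 0,"ty": 0,"rx": 0,"ry": 0,"rz": 0},{"tz": 0,"claw": -1,"tx": 0,"ty": 0,"rx": 0,"ry": 0,"rz": 0}]'

```text
clock: 12.1
ee_pos: [0.4794, -0.3079, 0.0603]
eef_rot: [0.689, 0.725, 0.0, -0.0]
contact_force: [0.0, 0.2, -0.1]
grip_width: 0.0
finger_force: 0.0
```

```bash
python3 - <<'E'
from h import *
c=grab('scene','s6');d=grab('side','d6')
s=manip.get_state();print(s['clock'],s['ee_pos'],s['contact_force'])
o=np.vstack([cv2.resize(c['pixels'][130:280,100:380,::-1],(560,300)),cv2.resize(d['pixels'][200:350,180:460,::-1],(560,300))])
cv2.imwrite('pics/c6.png',o)
E
```

```text
12.2 [ 0.47938597 -0.3079455   0.0603152 ] [ 0.49735113  0.35681662 -0.49370537]
```

View pics/c6.png

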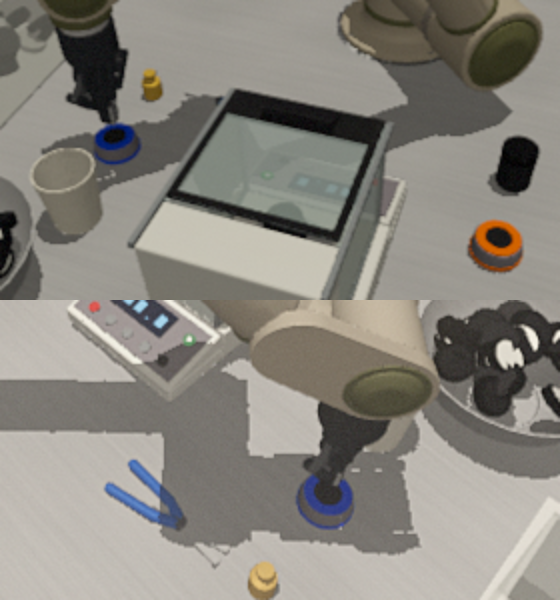

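The fingertips are over the blue pod's window at (115,130) and (325,490), free of contact and still for over 2 s. I'll hold a moment more, then rise about 26 cm.

>>> send_rows --motion '[{"tz": 0,"claw": -1,"tx": 0,"ty": 0,"rx": 0,"ry": 0,"rz": 0},{"tz": 0,"claw": -1,"tx": 0,"ty": 0,"rx": 0,"ry": 0,"rz": 0},{"tz": 0,"claw": -1,"tx": 0,"ty": 0,"rx": 0,"ry": 0,"rz": 0},{"tz": -0.5,"claw": -1,"tx": 0,"ty": 0,"rx": 0,"ry": 0,"rz": 0},{"tz": -1,"claw": -1,"tx": 0,"ty": 0,"rx": 0,"ry": 0,"rz": 0},{"tz": -1,"claw": -1,"tx": 0,"ty": 0,"rx": 0,"ry": 0,"rz": 0},{"tz": -1,"claw": -1,"tx": 0,"ty": 0,"rx": 0,"ry": 0,"rz": 0},{"tz": -1,"claw": -1,"tx": 0,"ty": 0,"rx": 0,"ry": 0,"rz": 0},{"tz": -1,"claw": -1,"tx": 0,"ty": 0,"rx": 0,"ry": 0,"rz": 0},{"tz": -1,"claw": -1,"tx": 0,"ty": 0,"rx": 0,"ry": 0,"rz": 0},{"tz": -1,"claw": -1,"tx": 0,"ty": 0,"rx": 0,"ry": 0,"rz": 0},{"tz": -1,"claw": -1,"tx": 0,"ty": 0,"rx": 0,"ry": 0,"rz": 0},{"tz": -1,"claw": -1,"tx": 0,"ty": 0,"rx": 0,"ry": 0,"rz": 0},{"tz": -1,"claw": -1,"tx": 0,"ty": 0,"rx": 0,"ry": 0,"rz": 0},{"tz": -1,"claw": -1,"tx": 0,"ty": 0,"rx": 0,"ry": 0,"rz": 0},{"tz": -1,"claw": -1,"tx": 0,"ty": 0,"rx": 0,"ry": 0,"rz": 0},{"tz": -0.5,"claw": -1,"tx": 0,"ty": 0,"rx": 0,"ry": 0,"rz": 0},{"tz": 0,"claw": -1,"tx": 0,"ty": 0,"rx": 0,"ry": 0,"rz": 0},{"tz": 0,"claw": -1,"tx": 0,"ty": 0,"rx": 0,"ry": 0,"rz": 0}]'

```text
clock: 14.1
ee_pos: [0.4792, -0.3078, 0.3197]
eef_rot: [0.689, 0.725, 0.0, -0.001]
contact_force: [-0.3, -1.1, 0.2]
grip_width: 0.0001
finger_force: 0.0
```

```bash
python3 -c "
from h import *
print(manip.get_state()['ee_pos']);print(manip.close_job())"
```

```text
[ 0.47923101 -0.30775151  0.31965506]
the job is handed in; nothing more can be done
None
```

The job is handed in: the cover was pushed to its stop (about 21 N at most), then the fingertips held still 3 cm over the blue-ringed tare pod for over 2 s and were drawn 26 cm up. No verdict came back, and I did not check the balance display for the tare.

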